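# Shut the mini-centrifuge and hold its speed key half-way

### The job

Press the open lid of the bench centrifuge down until its catch snaps and the lid stays shut by itself, and only then press the sprung speed key on its front deck half-way down (10 mm: the yellow lower half has just sunk in, the white half still stands out) and keep it there with the fingers. Hold it steady for two seconds and finish still holding it at half-way. Leave the flask, the beaker and the red-capped vial beside the centrifuge where they stand.

Things in the scene. Friction and masses are not known exactly. Their poses are not given: they have to be found in the camera images.
- base: thin black base plate, 214 x 154 x 4 mm, fixed to the counter under the centrifuge, in line with it (same x, y and yaw as centrifuge); origin on its underside
- centrifuge: the bench mini-centrifuge, a white housing 210 (x) x 150 (y) x 80 high mm, fixed on a grey riser; origin on the housing's underside, 8 to 54 mm above the counter, mid-width, 110 mm behind the front face; its x axis points from the key (front) to the lid hinge (back), z up. The front 65 mm are a flat deck (80 mm above the origin) with the key, behind it the rotor chamber under the lid
- lid (a joint): opening angle of the lid, rad: 0 shut, positive = front edge up (limit 1.35); starts at 0.7 to 1.1. A weak spring and friction keep it open; under 3 N on the pad swings it down. Over the last 10 mm at the front edge the catch resists with about 8 N, then snaps and keeps the lid shut (below 0.02); a press of 15 N surely shuts it. Let go before the snap, it springs up to about 0.6
- lid_pad (a point): centre of the ribbed blue press pad on the upper face of the lid, 115 mm from the hinge line and 17 mm behind the lid's front edge; moves with the lid. The lid is a tinted, blue-rimmed slab 128 x 134 x 10 mm; when shut its upper face is 96 mm above the centrifuge's origin. z is the normal of the upper face
- lid_hinge (a point): middle of the lid's hinge line, 92 mm behind and 88 mm above the centrifuge's origin; the line runs along the centrifuge's y. The pad lies 10 mm above (along the lid's normal) and 115 mm in front of the hinge line when shut
- key (a joint): how far the speed key is pressed, in m: 0 = released (up), 0.020 = bottom, half-way = 0.010. Its spring pushes back with 3 N at the start, 6 N half-way and 9 N at the bottom; let go, it comes up again
- key_top (a point): centre of the flat top of the speed key: a round vertical plunger 34 mm in diameter, 12 mm white above 10 mm yellow, in a 48 mm black collar on the middle of the deck, 80 mm in front of the centrifuge's origin. Released, its top is 22 mm above the collar, 106 mm above the centrifuge's origin; it moves straight down. The shut lid's front edge is 40 mm behind its centre
- flask: conical glass flask, 72 mm diameter, 115 mm high, standing left of the centrifuge (loose, leave alone); origin at the centre of its underside
- beaker: small glass beaker, 60 mm wide, 70 mm high, standing left of the centrifuge's front (loose, leave alone); origin at the centre of its underside
- red_vial: red-capped amber vial, 27 mm diameter, 51 mm high, standing in front of the centrifuge (loose, leave alone); origin at the centre of its underside

How it is judged:
By the outcome, as a careful person would: the job done as asked, in the order asked, and still so for the second after the job is handed in, while the arm keeps its last pose, push and grip.
It also fails if it takes over 45 s, if anything falls off the work surface, if the arm or the gripper's body presses on something with over 40 N, if the wrist force passes 120 N, or if a joint passes its speed limit or range.

### The arm

A 7-joint arm with a two-finger parallel gripper is mounted at the origin on a cart in front of the work surface, level with it; the furniture and walls round the work are solid. World frame = base frame: x ahead of the robot, y to its left, z up, the work surface at z = 0. Lengths are in mm, angles in rad, forces in N, time in s.
With the tool pointing down it reaches from about 400 to 875 mm from the base axis. Payload 4.4 kg.
Tool frame: the origin (TCP) lies at the very end of the fingers, on their centre line; the grasp point (between the pads) lies 19 mm behind it; y points along the fingers, x is the direction in which the jaws open and shut, and the axes are right-handed (so a half turn about y gives the same grasp; the last joint's range is limited). The gripper opens to 85 mm and grips with 20 to 120 N. Pads are 22 mm wide; open, the fingers measure 114 mm over their backs; the gripper's body (76 mm by 85 mm) begins 54 mm behind the grasp point. The pads swing forward as they close: fully open they stand 13 mm farther back than shut.
Start: joints at [-1.395, 0.628, 0.038, 1.517, -0.027, 0.996, -0.02], TCP at [155.618, 631.111, 231.313] pointing down, gripper open.
Joint ranges: [-3.06, 3.06], [-0.37, 2.12], [-1.25, 1.32], [0.18, 2.47], [-1.1, 4.24], [0.23, 1.98], [-2.94, 2.94]. Speed limits (rad/s): [2.57, 2.57, 3.14, 3.14, 3.14, 3.14, 3.14].

### API

Orientations are given as [roll, pitch, yaw] about the fixed x, y, z axes, in that order (R = Rz(yaw) Ry(pitch) Rx(roll)).
In Python, from cell import readout, eyes, finish_job gives the robot as it stands. The module is installed in compiled form; this text tells all that it offers.
- The arm moves only by the tool apply_moves, never from a script. Its argument "commands" is a list that holds one entry, the list of rows, each a list of 6 numbers: the shift along the tool's x, y, z in units of 0.04 m (1.0 is 0.04 m), then the turn, a rotation vector about the tool's x, y, z in units of 5 degrees (1.0 is 5 degrees). A call has 1 to 8 rows; each row shifts and turns the pose as measured when the row begins, along the tool's axes as they then stand; what a row does not reach is not made up. A row lasts 1/12 s, in which the tool goes at most 41.7 mm and 7.16 degrees, less where a joint would pass 70% of its speed; a pose out of reach is approached as far as the arm can. A call with a number of a shift or a turn outside -1 to 1 is refused whole. A call with a gripper value outside its range is refused whole. "claw" is the finger opening in mm, from 0 to 85.4, set as the call begins (left out, the last holds). The fingers move at their own pace and stop on an object; the grip force is fixed at half the most. Time passes only in rows, so rows that do not move let the fingers close. It gives the time, the measured TCP pose, the force and the opening at its end, in the units of the state.
- readout.read_state(): the state, without advancing time (a new reading comes with each control period).
- eyes.get_image(name): name is "scene" or "side" or "wrist"; returns a dict with "image" (420x560x3 uint8, red, green, blue), "mtx" (3x3 intrinsics, pixels), "k1" (the pictures are not rectified: a ray, as slopes to the right and down, at radius r is drawn at 1 + k1 r^2 times it, then the intrinsics apply), "rvec" (rotation vector, rad) and "tvec" (3), from world to camera coordinates, as OpenCV has them. Camera axes: x right, y down, z forward; pixel columns grow to the right and rows downward; lengths in mm; the calibration is good to about 2 mm. A picture is of the moment at which its call begins. There is no depth.
- finish_job(): hands the job in, once; it reports no verdict.
The state is a dict: "clock": time; "qpos": joint angles; "qd": joint speeds; "tau": joint torques, N m; "eef_pos": TCP position; "tool_rot": TCP orientation; "force": force on the tool from outside, world axes, zero at the start; "torque": the same for the moment, N m; "width": finger opening in mm.
Only numpy, scipy, OpenCV 4.12 (cv2) and the standard library are available. Lean on these libraries where they do the work, as an engineer would, in place of code of your own. Each camera call takes 0.05 s, during which the arm holds its last target. There are 200 camera calls.

## Working session

There is one attempt and no reset: what is moved stays moved. The work goes in short steps, Python scripts to look and compute and a tool call to move; the robot and the scene stay as the last step left them, time stands still between calls to the robot, and variables do not carry over. Pictures are saved under pics/ and viewed, about 8 in all and at most 12, crops included, and the job is handed in when it is done.

Besides the shell and the picture viewer there is one more tool, called after ">>>" by a JSON object that holds its "api" and its "payload", one argument or row to a line. apply_moves: Moves the arm, as the interface text tells. Shifts and turns lie within -1 to 1; 1 stands for 0.04 m of shift or 5 degrees of turn. Its arguments: {"type":"object","properties":{"commands":{"type":"array"},"claw":{"type":"number"}},"required":["commands"]}

```bash
mkdir -p pics; cat > h.py <<'E'
import numpy as np, cv2
from cell import readout, eyes
def grab(n,f):
    d=eyes.get_image(n); cv2.imwrite('pics/'+f+'.png',cv2.cvtColor(d['image'],cv2.COLOR_RGB2BGR))
    np.savez('pics/'+f+'.npz',**{k:np.array(v) for k,v in d.items()}); return d
def load(f): return dict(np.load('pics/'+f+'.npz'))
def ray(d,uv):
    K=np.array(d['mtx'],float); R=cv2.Rodrigues(np.array(d['rvec'],float))[0]; t=np.array(d['tvec'],float).ravel()
    p=cv2.undistortPoints(np.array([[uv]],float),K,np.array([float(d['k1']),0,0,0]))[0,0]
    v=R.T@np.r_[p,1]; return -R.T@t, v/np.linalg.norm(v)
def plane(d,uv,z):
    o,v=ray(d,uv); return o+v*(z-o[2])/v[2]
def tri(L):
    A=np.zeros((3,3));b=np.zeros(3);P=[]
    for d,uv in L:
        o,v=ray(d,uv);M=np.eye(3)-np.outer(v,v);A+=M;b+=M@o;P.append((M,o))
    x=np.linalg.solve(A,b);return x,[round(float(np.linalg.norm(M@(x-o))),1) for M,o in P]
def proj(d,X):
    return cv2.projectPoints(np.array(X,float).reshape(-1,3),np.array(d['rvec'],float),np.array(d['tvec'],float),np.array(d['mtx'],float),np.array([float(d['k1']),0,0,0]))[0].reshape(-1,2)
E
python3 - <<'E'
from h import *
import numpy as np
a=grab('scene','s0');b=grab('side','d0')
cv2.imwrite('pics/c0.png',cv2.resize(np.vstack([cv2.imread('pics/s0.png'),cv2.imread('pics/d0.png')]),None,fx=.71,fy=.71))
s=readout.read_state();print({k:np.round(v,3) for k,v in s.items()})
for d in(a,b):print(np.round(ray(d,(280,210)),2))
E
```

```text
{'clock': np.float64(0.1), 'qpos': array([-1.395,  0.629,  0.038,  1.518, -0.027,  0.996, -0.02 ]), 'qd': array([-0.   , -0.003,  0.001, -0.003, -0.002,  0.001, -0.001]), 'tau': array([ 3.0000e-03, -5.6454e+01,  1.2310e+00, -1.9398e+01,  1.2000e-02,
        5.0000e-03, -0.0000e+00]), 'eef_pos': array([155.459, 630.569, 230.504]), 'tool_rot': array([-1.571,  0.002,  1.329]), 'force': array([-0.165,  0.558, -0.206]), 'torque': array([-0.019, -0.018, -0.011]), 'width': np.float64(85.44)}
[[-1.3302e+02  6.4166e+02  6.1103e+02]
 [ 6.9000e-01 -4.3000e-01 -5.8000e-01]]
[[ 3.6617e+02  1.0695e+03  4.3916e+02]
 [ 1.3000e-01 -9.2000e-01 -3.7000e-01]]
```

View pics/s0.png

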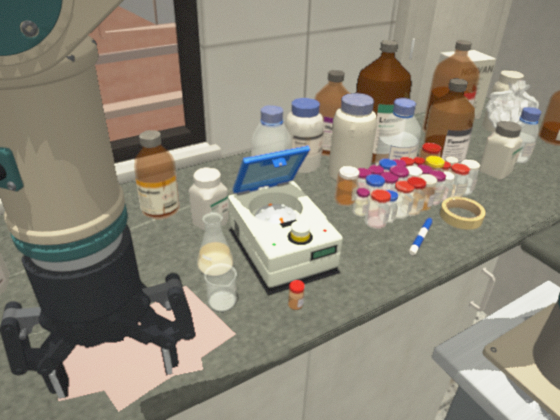

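View pics/d0.png

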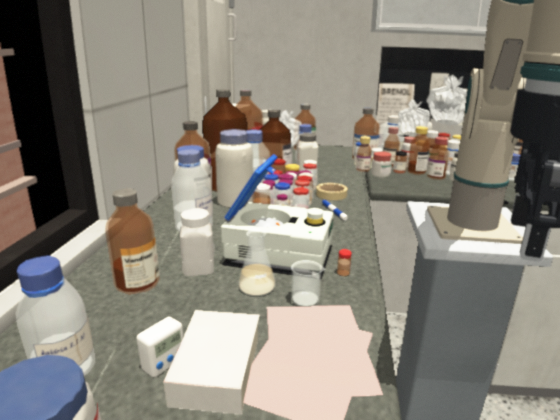

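Scene view: key at about (300,235), lid at (270,170), vial (296,295), beaker (220,288), flask (214,245). Side view: key (315,215), lid (250,190). Next I enlarge both views to pick points.

```bash
python3 - <<'E'
from h import *
a=cv2.imread('pics/s0.png')[140:320,190:350];b=cv2.imread('pics/d0.png')[145:310,215:365]
f=lambda i:cv2.resize(i,(400,600*0+int(i.shape[0]*400/i.shape[1])),interpolation=cv2.INTER_CUBIC)
A,B=f(a),f(b);h=max(A.shape[0],B.shape[0])
p=lambda i:cv2.copyMakeBorder(i,0,h-i.shape[0],0,0,0)
cv2.imwrite('pics/z0.png',np.hstack([p(A),p(B)]));print(A.shape,B.shape)
A,B=load('s0'),load('d0')
for z in (100,140): print(plane(A,(300,232),z),plane(B,(315,213),z))
print(tri([(A,(300,232)),(B,(315,213))]))
E
```

```text
(450, 400, 3) (440, 400, 3)
[406.79527817 261.35286587 100.        ] [406.16421132 232.74734081 100.        ]
[364.54214441 291.12054299 140.        ] [401.44734247 331.43132329 140.        ]
(array([402.51564221, 264.71591994, 109.29492174]), [4.0, 4.0])
```

View pics/z0.png

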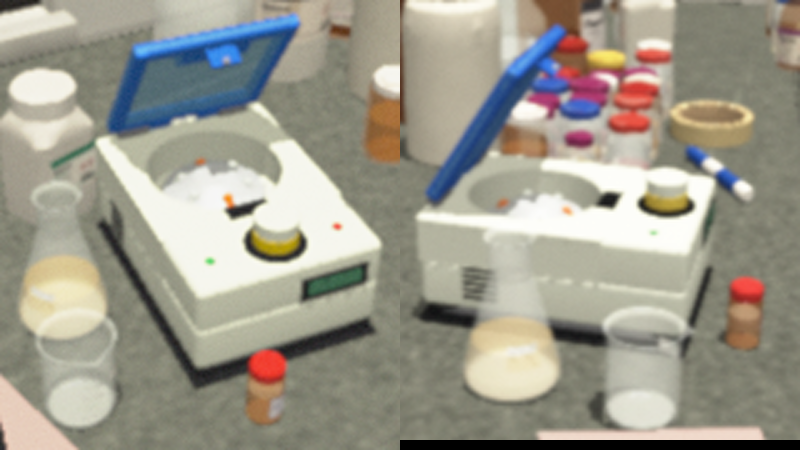

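Crop: key top at scene (277,216) and side (668,181); deck front corners at scene (200,295) and (379,243), side (697,245) and (714,178); the lid is open, with its underside facing the scene camera.

```bash
python3 - <<'E'
from h import *
A,B=load('s0'),load('d0')
s=lambda u,v:(A,(190+u/2.5,140+v/2.5)); d=lambda u,v:(B,(215+(u-400)/2.667,145+v/2.667))
P={}
for n,x,y in [('key',s(277,216),d(668,181)),('FL',s(200,295),d(697,245)),('FR',s(379,243),d(714,178)),
 ('lidtopL',s(133,47),d(545,62)),('lidtopR',s(297,18),d(560,28)),('lidbotL',s(108,130),d(434,195)),('lidbotR',s(262,107),d(487,157)),
 ('BL',s(98,142),d(425,212)),('vialtop',s(268,362),d(746,288)),('flasktop',s(57,195),d(510,235))]:
  X,r=tri([x,y]);print(n,np.round(X),r)
print('base FL',plane(*s(196,382),0),'FR',plane(*s(373,327),0))
for n,q in [('vial',s(265,415)),('beaker',s(80,405)),('flask',s(63,315)),('vial',d(743,343)),('beaker',d(641,412)),('flask',d(512,385))]:print(n,np.round(plane(*q,5)))
# key collar colour: black collar ellipse
E
```

```text
key [404. 262. 113.] [1.1, 1.1]
FL [377. 341.  96.] [0.6, 0.6]
FR [368. 196.  90.] [0.6, 0.6]
lidtopL [491. 330. 225.] [2.3, 2.3]
lidtopR [501. 187. 210.] [0.4, 0.4]
lidbotL [577. 311. 107.] [1.7, 1.7]
lidbotR [569. 169.  87.] [1.2, 1.2]
BL [583. 318.  95.] [2.1, 2.1]
vialtop [339. 308.  48.] [0.3, 0.3]
flasktop [504. 388. 115.] [0.8, 0.8]
base FL [388.37948446 336.35689864   0.        ] FR [372.05474064 187.09967919   0.        ]
vial [332. 312.   5.]
beaker [405. 422.   5.]
flask [497. 393.   5.]
vial [338. 316.   5.]
beaker [407. 421.   5.]
flask [501. 402.   5.]
```

>>> {"api": "apply_moves", "payload": {
  "commands": [
    [[0,-0.8,0,0,0,0],[-0.2,-0.8,-0.2,0,0,0],[-0.6,-0.2,-0.7,0,0,0],[-0.6,0,-0.7,0,0,0],[-0.6,0,-0.7,0,0,0],[-0.6,0,-0.7,0,0,0],[-0.6,0,-0.7,0,0,0],[-0.6,0,-0.7,0,0,0]]
  ],
  "claw": 0
}}

```text
clock: 0.77
eef_pos: [285.7, 440.6, 300.5]
tool_rot: [-1.565, 0.006, 1.348]
force: [1.0, 0.2, -0.6]
width: -0.1
```

>>> {"api": "apply_moves", "payload": {
  "commands": [
    [[-0.75,0,-0.72,0,-0.3,0],[-0.75,0,-0.72,0,-0.3,0],[-0.75,0,-0.72,0,-0.3,0],[-0.75,0,-0.72,0,-0.3,0],[-0.5,0,-0.5,0,-0.3,0],[-0.3,0,-0.3,0,0,0],[0,0,0,0,0,0]]
  ]
}}

```text
clock: 1.35
eef_pos: [410.0, 252.7, 299.6]
tool_rot: [-1.565, 0.012, 1.473]
force: [0.7, 0.1, -0.8]
width: -0.2
```

```bash
python3 - <<'E'
from h import *
a=grab('wrist','w1');print(np.round(ray(a,(280,210)),2))
grab('scene','s1');s=readout.read_state();print(s['eef_pos'],s['tool_rot'],s['force'])
E
```

```text
[[ 3.4649e+02  2.6059e+02  4.4299e+02]
 [ 2.6000e-01 -2.0000e-02 -9.7000e-01]]
[407.5952843  256.33384498 299.45129675] [-1.56351927  0.00991614  1.4775779 ] [-0.27603578  1.34702704  0.30954053]
```

View pics/w1.png

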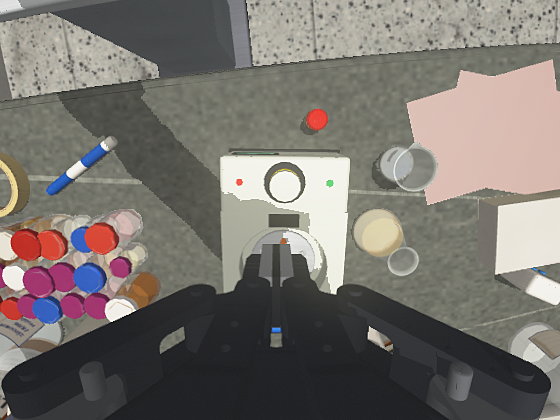

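Wrist view: key top at about (286,186), deck front corners (222,157) and (349,158), vial cap (317,119); everything is clear of the fingers.

```bash
python3 - <<'E'
from h import *
A,B,W=load('s0'),load('d0'),load('w1')
s=lambda u,v:(A,(190+u/2.5,140+v/2.5)); d=lambda u,v:(B,(215+(u-400)/2.667,145+v/2.667))
for n,*L in [('key',s(277,216),d(668,181),(W,(286,186))),('key sw',s(277,216),(W,(286,186))),('FL',s(200,295),d(697,245),(W,(349,158))),('FR',s(379,243),d(714,178),(W,(222,157)))]:
  X,r=tri(L);print(n,np.round(X),r)
im=cv2.cvtColor(W['image'],cv2.COLOR_RGB2GRAY)[155:215,255:320]
_,m=cv2.threshold(im,90,255,cv2.THRESH_BINARY)
n,l,st,c=cv2.connectedComponentsWithStats(m);print(st[:8],np.round(c[:8]+[255,155],1))
n,l,st,c=cv2.connectedComponentsWithStats(255-m);print(st[:8],np.round(c[:8]+[255,155],1))
for z in (105,113,120):print(z,plane(W,(286,186),z))
E
```

```text
key [406. 261. 113.] [0.6, 2.3, 2.2]
key sw [408. 261. 112.] [1.0, 1.0]
FL [382. 336.  92.] [2.9, 4.9, 5.3]
FR [370. 193.  89.] [1.4, 2.0, 2.3]
[[  10    7   40   53  151]
 [   0    0   65   60 3749]] [[281.6 188.7]
 [287.2 184.3]]
[[   0    0   65   60 3749]
 [  24    7    8    2    8]
 [  15    9    8    6   10]
 [  34    8    2    1    2]
 [  37    9    1    1    1]
 [  39   10    8    7    8]
 [  10   16    4    6    6]
 [  47   18    3   14   14]] [[287.2 184.3]
 [282.5 162.2]
 [273.  166.1]
 [289.5 163. ]
 [292.  164. ]
 [297.5 167.6]
 [266.5 173.5]
 [303.6 179.5]]
105 [409.6563058  261.78918987 105.        ]
113 [408.16116132 261.76091614 113.        ]
120 [406.85290991 261.73617662 120.        ]
```

>>> {"api": "apply_moves", "payload": {
  "commands": [
    [[0,0,-0.8,0,0,0],[0,0,-0.9,0,0,0],[0,0,-0.9,0,0,0],[0,0,-0.9,0,0,0],[0,0.4,-0.4,0,0,0],[0,0.8,0,0,0,0],[0,0.6,0,0,0,0],[0,0,0,0,0,0]]
  ]
}}

```text
clock: 2.12
eef_pos: [559.2, 262.1, 221.6]
tool_rot: [-1.558, -0.001, 1.505]
force: [-0.6, 0.3, -0.7]
width: -0.2
```

```bash
python3 - <<'E'
from h import *
s=readout.read_state();print(s['eef_pos'],s['tool_rot'],s['force'])
a=grab('scene','s2');b=grab('side','d2')
f=lambda i:cv2.resize(i,None,fx=2,fy=2)
cv2.imwrite('pics/z2.png',np.hstack([f(cv2.imread('pics/s2.png')[90:340,180:370]),f(cv2.imread('pics/d2.png')[70:320,190:390])]))
E
```

```text
[559.21865567 262.06870184 221.62208014] [-1.55789110e+00 -6.28549627e-04  1.50508425e+00] [-0.58777309  0.27117271 -0.73766111]
```

View pics/z2.png

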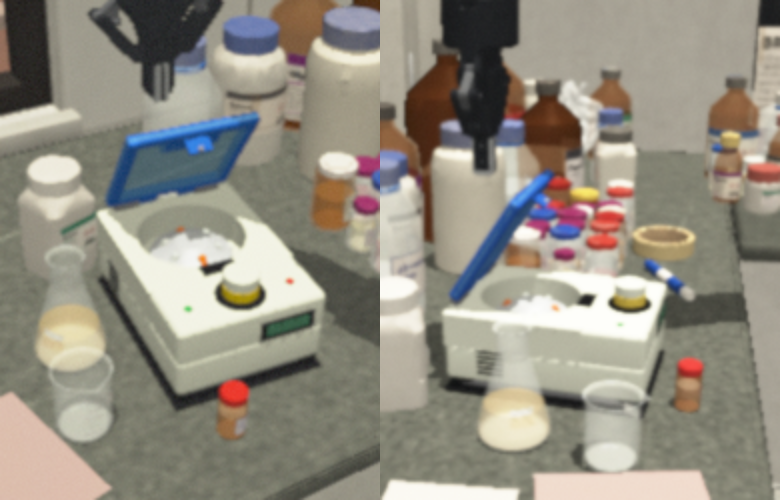

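Everything is untouched; closed fingertips stand behind and above the lid (side view tip about (483,170), lid edge (550,178)). I'll swing the lid down along its arc.

>>> {"api": "apply_moves", "payload": {
  "commands": [
    [[-0.15,0.25,0.35,0,0,0],[-0.15,0.2,0.35,0,0,0],[0,0.2,0.35,0,0,0],[0,0.2,0.35,0,0,0],[0,0.25,0.3,0,0,0]]
  ]
}}

```text
clock: 2.63
eef_pos: [497.1, 263.1, 192.2]
tool_rot: [-1.584, -0.017, 1.511]
force: [1.2, -0.8, 0.3]
width: 0.0
```

>>> {"api": "apply_moves", "payload": {
  "commands": [
    [[-0.3,0.35,-0.1,0,-0.2,0],[-0.2,0.35,0,0,-0.2,0],[0,0.3,0,0,0,0]]
  ]
}}

```text
clock: 2.88
eef_pos: [500.6, 251.3, 159.4]
tool_rot: [-1.595, -0.027, 1.557]
force: [-0.7, -0.8, 3.2]
width: 0.0
```

```bash
python3 - <<'E'
from h import *
s=readout.read_state();print(s['eef_pos'],s['tool_rot'],s['force'])
b=grab('side','d3');a=grab('scene','s3')
f=lambda i:cv2.resize(i,None,fx=2,fy=2)
cv2.imwrite('pics/z3.png',np.hstack([f(cv2.imread('pics/s3.png')[90:340,180:370]),f(cv2.imread('pics/d3.png')[70:320,190:390])]))
E
```

```text
[500.64674024 251.28524916 159.43500512] [-1.59521386 -0.02688965  1.55706674] [-0.70658208 -0.77920582  3.23534917]
```

View pics/z3.png

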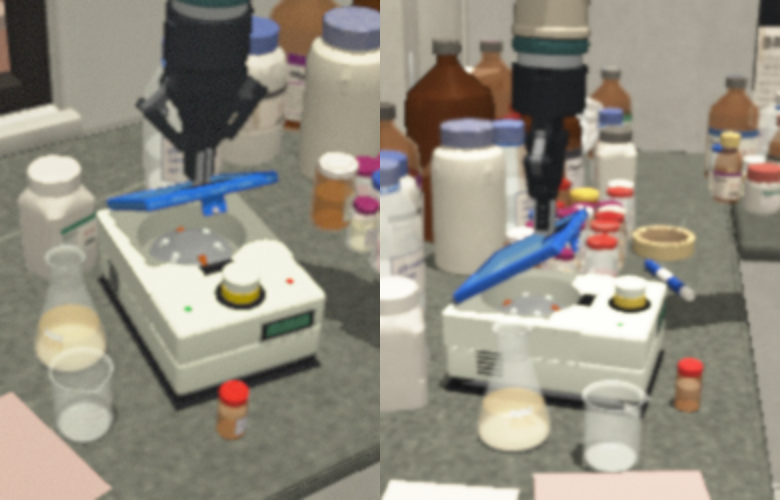

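>>> {"api": "apply_moves", "payload": {
  "commands": [
    [[0.05,0.3,0.3,0.1,0.3,0],[0.05,0.3,0.3,0.1,0.3,0],[0.05,0.25,0.15,0.1,0.3,0]]
  ]
}}

```text
clock: 3.23
eef_pos: [478.0, 263.1, 131.2]
tool_rot: [-1.58, -0.036, 1.475]
force: [0.3, -1.8, 2.6]
width: -0.3
```

>>> {"api": "apply_moves", "payload": {
  "commands": [
    [[-0.15,0.15,0.15,0,0,0],[-0.1,0.15,0.15,0,0,0],[0,0.15,0.1,0,0,0]]
  ]
}}

```text
clock: 3.48
eef_pos: [465.4, 260.9, 116.2]
tool_rot: [-1.59, -0.044, 1.476]
force: [0.9, -1.5, 1.8]
width: 0.0
```

>>> {"api": "apply_moves", "payload": {
  "commands": [
    [[0,0.15,0,0,0,0],[0,0.15,0,0,0,0]]
  ]
}}

```text
clock: 3.65
eef_pos: [464.1, 261.9, 105.6]
tool_rot: [-1.588, -0.044, 1.477]
force: [-0.4, -1.6, 2.8]
width: 0.3
```

>>> {"api": "apply_moves", "payload": {
  "commands": [
    [[0,0.15,0,0,0,0],[0,0.15,0,0,0,0]]
  ]
}}

```text
clock: 3.82
eef_pos: [464.2, 262.3, 102.7]
tool_rot: [-1.587, -0.045, 1.476]
force: [-18.9, -13.7, 89.7]
width: -0.2
```

Strong contact, so I'm backing off at once and looking.

>>> {"api": "apply_moves", "payload": {
  "commands": [
    [[0,-0.2,0,0,0,0],[0,-0.7,0,0,0,0],[0,-0.8,0,0,0,0],[0,-0.8,0,0,0,0],[0,0,0,0,0,0]]
  ]
}}

```text
clock: 4.23
eef_pos: [462.9, 261.1, 212.3]
tool_rot: [-1.589, -0.05, 1.476]
force: [0.6, 0.2, -1.0]
width: -0.0
```

```bash
python3 - <<'E'
from h import *
s=readout.read_state();print(s['eef_pos'],s['tool_rot'],s['force'])
b=grab('side','d4');a=grab('scene','s4');w=grab('wrist','w4')
f=lambda i:cv2.resize(i,(400,300))
z=lambda n,r,c:f(cv2.imread('pics/'+n+'.png')[r:r+165,c:c+220])
cv2.imwrite('pics/z4.png',np.vstack([np.hstack([z('s4',150,180),z('d4',150,180)]),np.hstack([f(cv2.imread('pics/w4.png')),z('s4',90,180)])]))
E
```

```text
[462.86880407 261.08286718 212.27427489] [-1.58869561 -0.0501915   1.47601805] [ 0.61148367  0.20225535 -1.04124121]
```

View pics/z4.png

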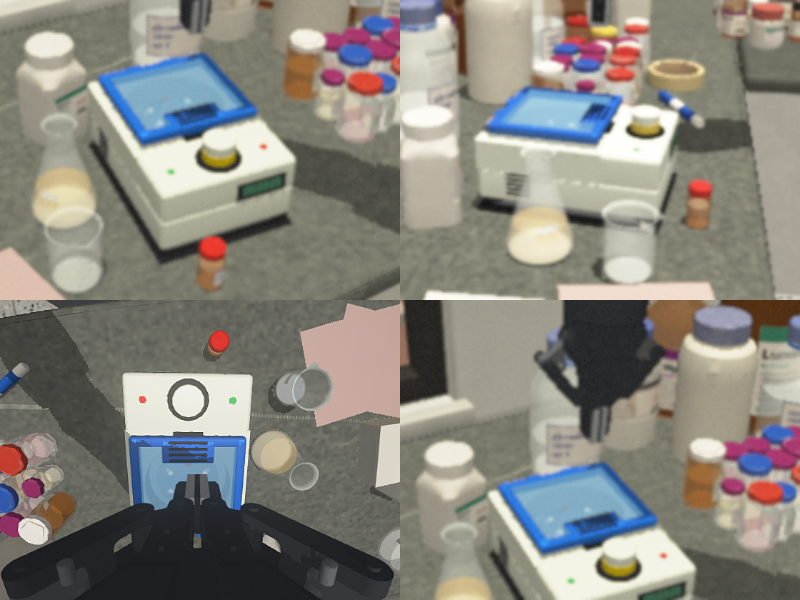

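Lid is flat and stays shut with the tool clear; flask, beaker and vial are unmoved. Key in wrist view at about (263,141).

```bash
python3 - <<'E'
from h import *
A,B,W,V=load('s0'),load('d0'),load('w1'),load('w4')
L=[(A,(300.8,226.4)),(W,(286,186)),(V,(263,141))]
print(tri(L),plane(V,(263,141),113),plane(W,(286,186),113))
E
```

```text
(array([407.87601917, 260.59723709, 111.89040546]), [0.8, 1.3, 0.5]) [407.86164998 260.05047558 113.        ] [408.16116132 261.76091614 113.        ]
```

>>> {"api": "apply_moves", "payload": {
  "commands": [
    [[0,0,0.6,0.2,0,0.4],[0,0.3,0.6,0,0,0.2],[0,0.6,0.1,0,0,0],[0,0.6,0,0,0,0],[0,0,0,0,0,0]]
  ]
}}

```text
clock: 4.8
eef_pos: [402.4, 263.6, 139.7]
tool_rot: [-1.556, 0.016, 1.476]
force: [-0.5, -0.4, -0.6]
width: -0.1
```

>>> {"api": "apply_moves", "payload": {
  "commands": [
    [[-0.08,0.2,-0.14,-0.15,0,-0.15],[0,0.15,0,0,0,0],[0,0.1,0,0,0,0],[0,0,0,0,0,0]]
  ]
}}

```text
clock: 5.13
eef_pos: [405.2, 259.1, 118.0]
tool_rot: [-1.561, 0.008, 1.477]
force: [0.9, 0.0, -0.2]
width: -0.0
```

>>> {"api": "apply_moves", "payload": {
  "commands": [
    [[0.05,0.05,-0.06,0,0,0],[0,0,0,0,0,0]]
  ]
}}

```text
clock: 5.3
eef_pos: [408.5, 261.4, 116.2]
tool_rot: [-1.562, 0.008, 1.476]
force: [0.2, 0.6, 0.3]
width: 0.0
```

>>> {"api": "apply_moves", "payload": {
  "commands": [
    [[0,0.05,-0.02,0,0,0]]
  ]
}}

```text
clock: 5.38
eef_pos: [409.6, 261.8, 114.8]
tool_rot: [-1.562, 0.007, 1.476]
force: [-2.2, -0.5, 2.8]
width: 0.2
```

>>> {"api": "apply_moves", "payload": {
  "commands": [
    [[0,0.04,0,0,0,0]]
  ]
}}

```text
clock: 5.47
eef_pos: [409.7, 261.9, 113.5]
tool_rot: [-1.562, 0.007, 1.477]
force: [-1.4, -1.0, 3.3]
width: -0.1
```

>>> {"api": "apply_moves", "payload": {
  "commands": [
    [[0,0.04,0,0,0,0]]
  ]
}}

```text
clock: 5.55
eef_pos: [409.7, 261.8, 112.2]
tool_rot: [-1.562, 0.007, 1.476]
force: [-0.9, -0.9, 2.8]
width: 0.1
```

>>> {"api": "apply_moves", "payload": {
  "commands": [
    [[0,0.05,0,0,0,0],[0,0.05,0,0,0,0],[0,0.05,0,0,0,0],[0,0.03,0,0,0,0]]
  ]
}}

```text
clock: 5.88
eef_pos: [409.7, 261.8, 105.5]
tool_rot: [-1.563, 0.006, 1.476]
force: [-1.8, -1.1, 6.8]
width: -0.5
```

>>> {"api": "apply_moves", "payload": {
  "commands": [
    [[0,0,0,0,0,0],[0,0,0,0,0,0]]
  ]
}}

```text
clock: 6.05
eef_pos: [409.7, 261.8, 105.4]
tool_rot: [-1.563, 0.006, 1.476]
force: [-1.2, -1.2, 6.1]
width: -0.0
```

```bash
python3 - <<'E'
from h import *
F=[]
for i in range(16):
    eyes.get_image('side');s=readout.read_state();F.append(np.r_[s['force'],s['eef_pos']])
F=np.array(F);print(F.mean(0).round(2),F.std(0).round(2),s['clock'])
grab('side','d5');grab('scene','s5')
f=lambda n,r,c:cv2.resize(cv2.imread('pics/'+n+'.png')[r:r+60,c:c+70],(350,300),interpolation=cv2.INTER_CUBIC)
cv2.imwrite('pics/z5.png',np.vstack([np.hstack([f('s0',200,265),f('d0',190,280)]),np.hstack([f('s5',200,265),f('d5',190,280)])]))
E
```

```text
[ -1.54  -0.8    5.71 409.72 261.84 105.48] [0.52 0.51 0.59 0.01 0.02 0.02] 6.85
```

View pics/z5.png

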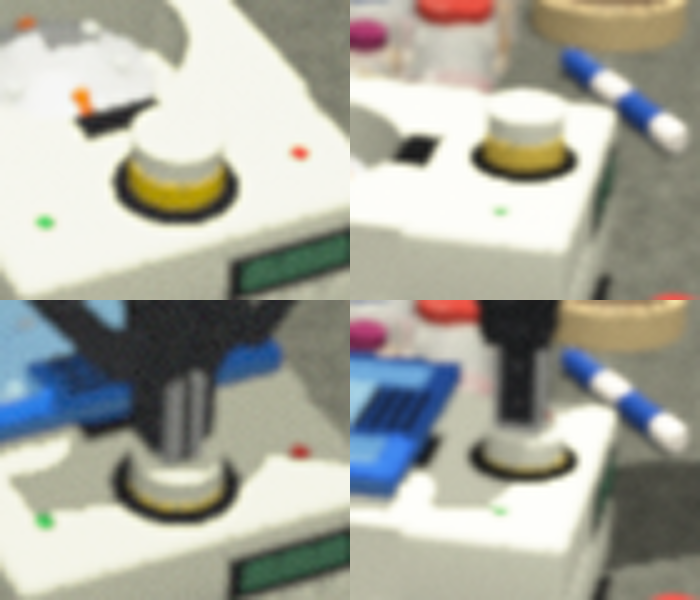

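```bash
python3 - <<'E'
from h import *
for n,c,r0,r1,cs in [('s',300,222,250,range(291,310)),('d',315,205,232,range(307,324))]:
  out=[]
  for f in (n+'0',n+'5'):
    im=load(f)['image'].astype(float); sat=im[...,0]+im[...,1]-2*im[...,2]   # yellowness
    nz=im[...,:2].mean(2)
    S=sat[r0:r1,list(cs)]; out.append(S.sum()/len(cs)); print(f,np.round(S[:,len(cs)//2-3:len(cs)//2+4].mean(1)).astype(int))
  print(n,'integrated yellowness',np.round(out),out[1]/out[0])
A,B=load('s0'),load('d0')
for d in(A,B): print('px per 10mm',proj(d,[[398,270,92],[398,270,102]]))
E
```

```text
s0 [ 16  16  16  16  16  16  16  15  17  30  50  45  40  56 130 230 298 309
 297 199  67   0  25  57  21  16  21  30]
s5 [  5   5   6   4   6   6   5   5   7  15  26  43  45  33  48  45  39  51
 104 137  74   3  23  58  30  23  28  36]
s integrated yellowness [1996.  959.] 0.48033967140483663
d0 [ 32  32  37  31  14   9   8   9  14  34  41  40  44  75 153 207 217 210
 166  84  22  38  25  11   8  10  11]
d5 [ 0  0  0  0  1  2  1  2  3  7 14 26 36 40 41 41 40 54 86 73 25 37 25 10
  7  7  8]
d integrated yellowness [1521.  734.] 0.48238251788822273
px per 10mm [[298.40476861 239.60866822]
 [298.67033279 235.22106458]]
px per 10mm [[317.59195495 223.50870688]
 [317.81357704 219.07190483]]
```

A thin yellow sliver is left (pixel estimate about 1.3 mm; force 5.7 N puts it at about 9 mm; contact height puts it at 9.3–10.7 mm). I'll nudge it about 0.6 mm further and hold.

>>> {"api": "apply_moves", "payload": {
  "commands": [
    [[0,0.02,0,0,0,0],[0,0,0,0,0,0]]
  ]
}}

```text
clock: 7.12
eef_pos: [409.7, 261.8, 104.9]
tool_rot: [-1.563, 0.005, 1.476]
force: [-2.4, -1.0, 5.8]
width: 0.2
```

```bash
python3 - <<'E'
from h import *
F=[]
for i in range(24):
    n=['side','scene'][i%2];d=eyes.get_image(n);s=readout.read_state();F.append(np.r_[s['force'],s['eef_pos']])
F=np.array(F);print(F.mean(0).round(2),F.std(0).round(2),s['clock'])
for n,r0,r1,cs in [('scene',222,250,range(297,304)),('side',205,232,range(312,319))]:
    im=grab(n,n[:2]+'6')['image'].astype(float);S=(im[...,0]+im[...,1]-2*im[...,2])[r0:r1,list(cs)];print(S.mean(1).round().astype(int))
E
```

```text
[ -1.36  -0.9    5.62 409.73 261.83 104.94] [0.53 0.58 0.47 0.02 0.02 0.01] 8.3167
[ 5  5  5  5  7  6  4  4  8 10 23 40 52 34 43 48 42 41 35 25  6  0 26 58
 30 23 27 35]
[ 0 -1  1  0  0  0  1  2  2  5 13 23 36 37 41 40 40 38 28 12  9 37 25 10
  7  7  8]
```

Yellow has just vanished in both views. I'll hold for more than two seconds, check once more, then hand in.

```bash
python3 - <<'E'
from h import *
from cell import finish_job
Z=[]
for i in range(36):
    eyes.get_image('scene');s=readout.read_state();Z.append(np.r_[s['eef_pos'],s['force'][2]])
Z=np.array(Z);print(Z.mean(0).round(2),Z.std(0).round(2),s['clock'])
a=load('s4')['image'].astype(int);b=grab('scene','s7')['image'].astype(int)
for n,(r,c,h,w) in dict(vial=(275,282,40,30),beaker=(270,200,42,40),flask=(210,195,60,36),lidleft=(190,228,50,20)).items():
    print(n,abs(a-b)[r:r+h,c:c+w].mean().round(2))
finish_job()
E
```

```text
[409.73 261.83 104.94   5.55] [0.01 0.01 0.01 0.55] 10.2167
vial 2.56
beaker 2.73
flask 2.66
lidleft 2.55
the job is handed in; nothing more can be done
```

I swung the lid down with the closed fingertips until the catch snapped. I then pressed the speed key to about half-way, held it there for roughly 3 s and handed the job in while still holding it, at about 10.2 s on the clock.

**Lid:** With the tool lifted clear, the pictures showed the lid flat and shut by itself. The last closing step overshot: the wrist force reached a reading of about 90 N, under the 120 N limit but far above the 15 N needed. I backed off at once.

**Key:** The yellow half had just disappeared in both views. The depth estimates disagreed by under 2 mm:

| Check | Key depth |
|---|---|
| Fingertip height (104.94 mm, steady to 0.01 mm) below first contact | 9.9–11.3 mm |
| Mean force (5.6 N, possible offset of a few tenths of a newton) | 8.5–9.5 mm |

I took the vanished yellow as the best evidence of half-way.

**Flask, beaker and vial:** The final picture showed no change in these areas beyond noise since just before the key was pressed. Earlier views showed them in their original places.

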